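# Check a gilt miniature under the loupe

### The arm

A 6-joint arm with a two-finger parallel gripper is mounted at the origin on the work surface. World frame = base frame: x ahead of the robot, y to its left, z up, the work surface at z = 0. Lengths are in m, angles in rad, forces in N, time in s.
With the tool pointing down it reaches from about 0.325 to 0.875 m from the base axis. Payload 4.4 kg.
Tool frame: the origin (TCP) lies between the finger pads; the fingertips stand 17 mm ahead of it and the grasp point (between the pads) lies 2 mm behind it (r.tip_reach is the distance from the TCP to the fingertips, in m); z points along the fingers, y is the line along which they close (so a half turn about z gives the same grasp; the last joint's range is limited). The gripper opens to 85 mm and grips with 20 to 120 N. Pads are 22 mm wide; open, the fingers measure 114 mm over their backs; the gripper's body (76 mm by 85 mm) begins 54 mm behind the grasp point. The pads swing forward as they close: fully open they stand 13 mm farther back than shut.
Start: joints at [0.994, 0.207, 1.542, -0, 1.393, -0.15], TCP at [0.238, 0.523, 0.248] pointing down, gripper open.
Joint ranges: [-2.73, 2.73], [-0.86, 2.22], [0.23, 2.46], [-1.11, 4.25], [0.08, 2.63], [-2.82, 2.82]. Speed limits (rad/s): [2.79, 2.79, 3.14, 3.14, 3.14, 3.14].

### API

Orientations are given as a 3x3 rotation matrix whose columns are the frame's x, y, z axes.
In Python, from cell import r gives the robot as it stands. The module is installed in compiled form; this text tells all that it offers.
- The arm moves only by the shell command python3 -m jog 'ROWS'. ROWS is JSON, a list of rows, each a list of 3 entries, a list of its own where there are three numbers: the shift along the tool's x, y, z in cm, then the turn, a rotation vector about the tool's x, y, z in degrees, then the gripper command: -1 is fully open, 1 is shut, values between are in proportion. In form: [[[tx, ty, tz], [wx, wy, wz], hand], ...]. A call has 1 to 5 rows; each row is the pose to reach, as a shift and turn from the pose commanded when the call began, along the tool's axes at that moment; what a row does not reach only later rows make up. A row lasts 1/12 s, in which the tool goes at most 41.7 mm and 7.16 degrees, less where a joint would pass 70% of its speed; a pose out of reach is approached as far as the arm can. A call with a gripper value outside its range is refused whole. The fingers move at their own pace and stop on an object; the grip force is fixed at half the most. Time passes only in rows, so rows that repeat a pose let the fingers close. It gives the time, the measured TCP pose, the force, the opening and the grip force at its end, in the units of the state.
- r.read_state(): the state, without advancing time (a new reading comes with each control period).
- r.camera(name): name is "scene" or "top" or "wrist"; returns the picture (384x512x3 uint8, blue, green, red); there is no depth.
- r.get_calibration(name): a dict with "fx", "fy", "cx", "cy" (pixels), "R" (3x3) and "t" (3): a world point X has camera coordinates R X + t. Camera axes: x right, y down, z forward; pixel columns grow to the right and rows downward; lengths in m; the calibration is good to about 2 mm. A picture is of the moment at which its call begins: read the wrist's pose just before it. get_calibration takes no time and is no camera call; for the wrist camera it gives the pose at the moment of the call.
- r.sign_off(): hands the job in; it is judged then, once.
The state is a dict: "clock": time; "joints": joint angles; "joint_velocities": joint speeds; "joint_torque": joint torques, N m; "position": TCP position; "ee_rot": TCP orientation; "force": force on the tool from outside, world axes, zero at the start; "ft_torque": the same for the moment, N m; "gripper_width": finger opening in m; "grasp_force": force on a finger pad.
Only numpy, scipy, OpenCV 4.12 (cv2) and the standard library are available. Lean on these libraries where they do the work, as an engineer would, in place of code of your own. Each camera call takes 0.05 s, during which the arm holds its last target. There are 200 camera calls.

### The job

Slide the clear dust cover of the inspection case (the one with the orange grip) fully open, then pick up the blue-handled loupe and hold it level, with its lens centred over the small framed picture in the case and at the height of the red focus mark on the post. Finish while holding it there, still and touching nothing but your gripper; leave the picture, the focus mark and the other things on the bench as they are.

Things in the scene. Friction and masses are not known exactly. Their poses are not given: they have to be found in the camera images.
- case: fixed dark wooden case, 142 (x) by 270 (y) by 50 mm high, aluminium track rails on top to 60 mm. Origin: centre of its underside; z up. +y half: open well (114 x 125 mm, floor 6 mm above the bench, centre y = +62 mm) with the picture; -y half: closed deck where the cover parks. At x = +86, y = +62 mm a steel post, 8 mm thick, 193 mm high, on a foot reaching x = +93
- cover (a joint): clear, slightly milky dust cover with dark metal rim, 130 x 124 mm, top face 58 mm above the bench, sliding in the case's track: 0 m = shut over the well, grows as it slides towards the case's -y, 0.125 m = fully open against the stop. Slides with about 2 N of friction (plus light damping) and stays where left
- cover_grip (a point): point on the orange upright grip fin of the cover: fin 44 mm (case x) by 12 mm (case y), standing up 32 mm from the cover to 90 mm above the bench; the point is on its centre line, 78 mm above the bench (12 mm below the fin's top). Axes as the case's. It travels along case -y with the cover
- focus_mark (a point): centre of the red collar (22 mm diameter, 12 mm high, with a small pointer 25 mm long towards the case's -x) clamped on the post: its mid height is the focal height for the lens. Axes as the case's, z up. Its height differs from run to run, 100 to 145 mm above the bench; it is stiffly clamped and must stay where it is
- picture: loose framed miniature in the well: black ground with gilt pagoda, silver moulding, 78 x 78 x 14 mm, 0.2 kg. Origin: centre of its underside, on the well floor; z up
- loupe: loose hand loupe lying flat on the bench, about 0.12 kg: round dark metal rim of 68 mm outer diameter and 14 mm high around a glass lens, with a straight blue handle, 22 mm wide (y) and 24 mm high (z), reaching from x = -44 to x = -148 mm. Origin: under the lens centre, in the plane of its underside; x points from the handle to the lens, z up when lying; level means z upright
- lens_center (a point): centre of the loupe's lens, at mid rim, 7 mm above the loupe's underside
- loupe_grip (a point): point on the centre line of the loupe's blue handle near its balance, 80 mm from the lens centre, 12 mm above the underside. Axes as the loupe's (handle along x, grasp width 22 mm along y)
- nailer: bystander: red and black nail gun lying on its side, about 160 x 135 x 44 mm, 0.9 kg. Origin: under its red head
- glue: bystander: white glue bottle with orange cap, 48 mm diameter, 130 mm high. Origin: centre of its base
- tape: bystander: yellow tape measure standing upright, 70 x 40 x 62 mm. Origin: centre of its base
Mind the look-alikes: they are no part of the job. What is shaped like the loupe but pink or turquoise is not meant.

How it is judged:
By the outcome, as a careful person would: the job done as asked, in the order asked, and still so for the second after the job is handed in, while the arm keeps its last pose, push and grip.
It also fails if it takes over 56 s, if anything falls off the work surface, if the arm or the gripper's body presses on something with over 40 N, if the wrist force passes 120 N, or if a joint passes its speed limit or range.

## Working session

There is one attempt and no reset: what is moved stays moved. The work goes in short steps, Python scripts to look and compute and a shell command to move; the robot and the scene stay as the last step left them, time stands still between calls to the robot, and variables do not carry over. Pictures are saved under pics/ and viewed, at most 10 in all, crops included, and the job is handed in when it is done.

```bash
mkdir -p pics; python3 - <<'E'
from cell import r
import cv2,numpy as np
for n in("scene","top"):
    cv2.imwrite(f"pics/{n}0.png",r.camera(n))
    c=r.get_calibration(n);print(n,c["fx"],c["cx"],c["cy"],np.round(c["R"],3).tolist(),np.round(c["t"],3))
s=r.read_state();print(s["clock"],s["position"],np.round(s["ee_rot"],3).tolist(),s["gripper_width"],r.tip_reach)
E
```

```text
scene 366.1013510029186 259.3961979653565 186.1028680417528 [[-0.489, 0.872, 0.019], [0.505, 0.301, -0.809], [-0.711, -0.387, -0.587]] [ 0.263 -0.195  1.636]
top 475.7876659195971 252.6478417754649 187.71361967045803 [[0.018, -1.0, 0.006], [-0.997, -0.018, -0.071], [0.071, -0.005, -0.997]] [-0.028  0.545  1.47 ]
0.1 [0.23768949 0.52285046 0.24721107] [[-0.91, 0.414, -0.001], [0.414, 0.91, -0.002], [0.0, -0.002, -1.0]] 0.0855818479763957 0.017
```

View pics/top0.png

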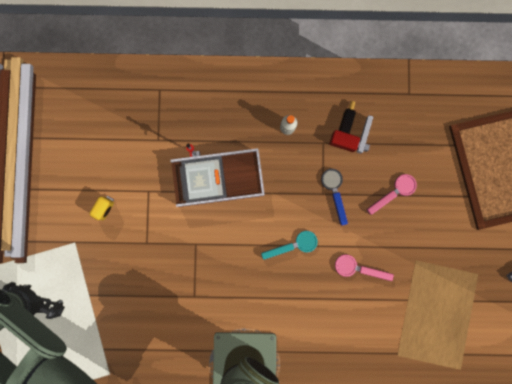

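View pics/scene0.png

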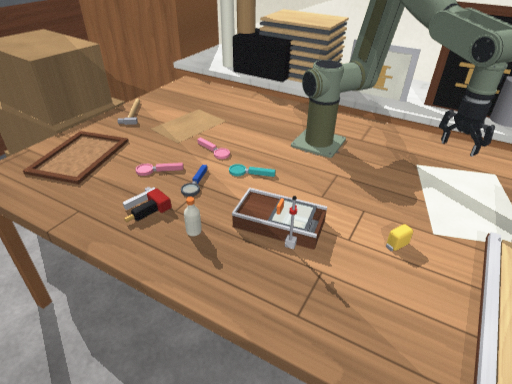

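The top view shows the case at about (218,177), with its well to the left and the orange fin at (217,176). The post collar is at (192,149). The blue loupe has its lens at (332,179) and its handle end at (343,222). Next I'll measure these with colour masks.

```bash
cat > h.py <<'E'
from cell import r
import cv2,numpy as np
def ray(c,p):
    R=np.array(c["R"]);t=np.array(c["t"])
    d=R.T@np.array([(p[0]-c["cx"])/c["fx"],(p[1]-c["cy"])/c["fy"],1.]);return -R.T@t,d/np.linalg.norm(d)
def plane(c,p,z):
    o,d=ray(c,p);return o+d*(z-o[2])/d[2]
def proj(c,X):
    q=np.array(c["R"])@X+c["t"];return np.array([c["fx"]*q[0]/q[2]+c["cx"],c["fy"]*q[1]/q[2]+c["cy"]])
def cross(a,b):
    (o,d),(p,e)=a,b;s,t=np.linalg.lstsq(np.c_[d,-e],p-o,rcond=None)[0]
    return (o+s*d+p+t*e)/2,np.linalg.norm(o+s*d-p-t*e)
def blobs(im,lo,hi,roi,mn=6):
    x0,y0,x1,y1=roi;h=cv2.cvtColor(im[y0:y1,x0:x1],cv2.COLOR_BGR2HSV)
    m=cv2.inRange(h,lo,hi);n,l,s,c=cv2.connectedComponentsWithStats(m)
    return [(s[i,4],c[i]+[x0,y0],np.argwhere(l==i)[:,::-1]+[x0,y0]) for i in range(1,n) if s[i,4]>=mn]
E
python3 - <<'E'
from h import *
T=cv2.imread("pics/top0.png");S=cv2.imread("pics/scene0.png");ct=r.get_calibration("top");cs=r.get_calibration("scene")
for nm,im,c,roi,roib in(("top",T,ct,(165,135,270,210),(310,160,360,235)),("scene",S,cs,(225,185,335,255),(175,155,215,200))):
    for a,ctr,_ in blobs(im,(5,130,150),(18,255,255),roi): print(nm,"orange",a,ctr,plane(c,ctr,.08))
    for lo,hi in(((0,150,100),(4,255,255)),((172,120,90),(180,255,255))):
        for a,ctr,_ in blobs(im,lo,hi,roi,4): print(nm,"red",a,ctr)
    for a,ctr,px in blobs(im,(105,120,60),(130,255,255),roib): 
        v=cv2.fitLine(px.astype(np.float32),cv2.DIST_L2,0,.01,.01).ravel();print(nm,"blue",a,ctr,v,plane(c,ctr,.02))
a=cv2.resize(T[130:235,165:365],None,fx=4,fy=4,interpolation=cv2.INTER_CUBIC)
b=cv2.resize(S[180:255,175:335],None,fx=2,fy=2,interpolation=cv2.INTER_CUBIC)
o=np.zeros((575,800,3),np.uint8);o[:420]=a;o[422:572,:320]=b;cv2.imwrite("pics/z.png",o)
E
```

```text
top orange 56 [169.14285714 145.10714286] [0.66501391 0.23679457 0.08      ]
top orange 6 [182.16666667 144.        ] [0.66912267 0.19762599 0.08      ]
top orange 20 [264.5 150.5] [ 0.65399341 -0.05125829  0.08      ]
top orange 50 [216.86 176.44] [0.57272073 0.09067608 0.08      ]
top orange 828 [227.34299517 204.75241546] [0.48820897 0.05734721 0.08      ]
top red 37 [190.32432432 149.45945946]
top blue 204 [339.75490196 208.20098039] [2.6324204e-01 9.6472985e-01 3.3975491e+02 2.0820097e+02] [ 0.48582078 -0.29086465  0.02      ]
scene orange 62 [279.5483871  205.25806452] [0.57700549 0.09245288 0.08      ]
scene red 31 [292.80645161 210.51612903]
scene blue 121 [199.81818182 173.17355372] [  0.5555404   -0.83148956 199.81818    173.17355   ] [ 0.49062867 -0.28569615  0.02      ]
```

View pics/z.png

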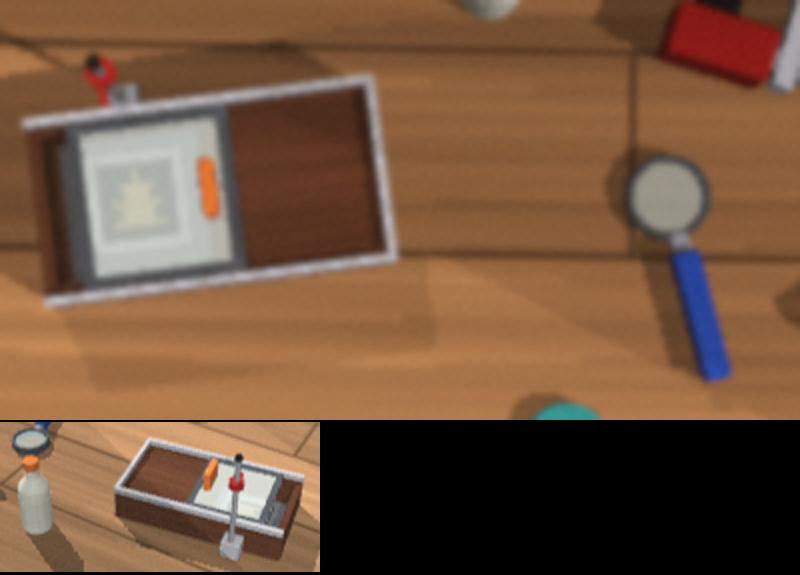

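The zoomed view shows the case outline at crop corners (23,122), (373,76), (396,258) and (45,303). The fin is at (207,187), the lens centre at (668,196) and the handle end near (717,378). The cover is already slightly open.

```bash
python3 - <<'E'
from h import *
ct=r.get_calibration("top");cs=r.get_calibration("scene")
u=lambda x,y:(165+x/4,130+y/4)
P=[plane(ct,u(*q),.06)[:2] for q in((23,122),(373,76),(396,258),(45,303))]
c=np.mean(P,0);ey=(P[0]-P[1]+P[3]-P[2]);print("L",np.linalg.norm(P[0]-P[1]),np.linalg.norm(P[1]-P[2]))
yaw=np.arctan2(-ey[0],ey[1]);print("case",c,np.degrees(yaw))
R=np.array([[np.cos(yaw),-np.sin(yaw)],[np.sin(yaw),np.cos(yaw)]])
fin,e=cross(ray(ct,(216.86,176.44)),ray(cs,(279.55,205.26)));print("fin",fin,e,"case",R.T@(fin[:2]-c))
m,e=cross(ray(ct,(190.3,149.5)),ray(cs,(292.8,210.5)));print("mark",m,e,"case",R.T@(m[:2]-c))
X=c+R@[86,62]*1 if 0 else c+R@np.array([.086,.062]);print("post",X)
L=plane(ct,u(668,196),.012);H=plane(ct,(339.75,208.2),.02);d=(L-H)[:2];print("lens",L,"hdl",H,np.linalg.norm(d),np.degrees(np.arctan2(d[1],d[0])))
s=r.read_state();E=np.array(s["ee_rot"]);p=np.array(s["position"])
print("toolshift cm to fin z.085", (E.T@(np.r_[fin[:2],.082]-p))*100,"yaw of tool y",np.degrees(np.arctan2(E[1,1],E[0,1])), "want",90+np.degrees(yaw))
E
```

```text
L 0.269595110336991 0.14060963322027273
case [0.57182771 0.09049338] 8.486650209144964
fin [0.57309114 0.09081228 0.07658325] 0.00023561857618616857 case [0.00129666 0.00012895]
mark [0.64424067 0.16509196 0.13776806] 0.00026791995902092076 case [0.08262924 0.06309512]
post [0.64773614 0.16450629]
lens [ 0.57765163 -0.26746114  0.012     ] hdl [ 0.48582356 -0.29084932  0.02      ] 0.09475970016589409 14.289161229917948
toolshift cm to fin z.085 [-48.42123333 -25.4090508   16.5597042 ] yaw of tool y 65.54613119643486 want 98.48665020914497
```

```bash
cat > to.py <<'E'
import sys,numpy as np
from scipy.spatial.transform import Rotation as Ro
from cell import r
x,y,z,a=map(float,sys.argv[1:5])
s=r.read_state();E=np.array(s["ee_rot"]);p=np.array(s["position"]);a=np.radians(a)
W=np.array([[np.sin(a),np.cos(a),0],[-np.cos(a),np.sin(a),0],[0,0,-1.]]);
if W[:,0]@E[:,0]<0: W[:,:2]*=-1
print("shift",np.round(E.T@(np.array([x,y,z])-p)*100,2),"turn",np.round(np.degrees(Ro.from_matrix(E.T@W).as_rotvec()),2),"t",s["clock"],"p",np.round(p,4),"F",np.round(s["force"],1),"w",round(s["gripper_width"],4))
E
python3 - <<'E'
import numpy as np
a=np.radians(98.5);W=np.array([[np.sin(a),np.cos(a),0],[-np.cos(a),np.sin(a),0],[0,0,-1.]]);print(np.linalg.det(W))
E
python3 -m jog '[[[-48.4,-25.4,8],[0,0,-33],-1],[[-48.4,-25.4,8],[0,0,-33],-1],[[-48.4,-25.4,8],[0,0,-33],-1],[[-48.4,-25.4,8],[0,0,-33],-1],[[-48.4,-25.4,8],[0,0,-33],-1]]'; python3 to.py 0.572 0.091 0.17 98.5
```

```text
-1.0
clock: 0.52
position: [0.355, 0.3727, 0.2199]
ee_rot: [[-0.989, -0.146, -0.001], [-0.146, 0.989, -0.0], [0.001, -0.0, -1.0]]
force: [0.9, 0.8, -0.5]
gripper_width: 0.0853
grasp_force: 0.0Traceback (most recent call last):
  File "to.py", line 8, in <module>
    print("shift",np.round(E.T@(np.array([x,y,z])-p)*100,2),"turn",np.round(np.degrees(Ro.from_matrix(E.T@W).as_rotvec()),2),"t",s["clock"],"p",np.round(p,4),"F",np.round(s["force"],1),"w",round(s["gripper_width"],4))
                                                                                       ~~~~~~~~~~~~~~^^^^^^^
  File "scipy/spatial/transform/_rotation.pyx", line 1143, in scipy.spatial.transform._rotation.Rotation.from_matrix
ValueError: Non-positive determinant (left-handed or null coordinate frame) in rotation matrix 0: [[ 9.99998173e-01 -1.79385677e-03 -6.60760561e-04]
 [-1.79363315e-03 -9.99998334e-01  3.38868396e-04]
 [ 6.61367341e-04  3.37682615e-04  9.99999724e-01]].
```

```bash
sed -i 's/W=np.array.*/W=np.array([[-np.sin(a),np.cos(a),0],[np.cos(a),np.sin(a),0],[0,0,-1.]])/' to.py; python3 to.py 0.572 0.091 0.17 98.5
```

```text
shift [-17.36 -31.04   4.99] turn [-0.02 -0.04 -0.1 ] t 0.5167 p [0.355  0.3727 0.2199] F [ 0.9  0.8 -0.5] w 0.0853
```

```bash
python3 -m jog '[[[-17.4,-31,5],[0,0,0],-1],[[-17.4,-31,5],[0,0,0],-1],[[-17.4,-31,5],[0,0,0],-1],[[-17.4,-31,5],[0,0,0],-1],[[-17.4,-31,5],[0,0,0],-1]]' >/dev/null; python3 -m jog '[[[-7.6,-13.6,2.2],[0,0,0],-1],[[-7.6,-13.6,2.2],[0,0,0],-1],[[-7.6,-13.6,2.2],[0,0,0],-1],[[-7.6,-13.6,2.2],[0,0,0],-1],[[-7.6,-13.6,2.2],[0,0,0],-1]]'; python3 to.py 0.572 0.091 0.082 98.5
```

```text
clock: 1.35
position: [0.5767, 0.0807, 0.1683]
ee_rot: [[-0.991, -0.134, 0.0], [-0.134, 0.991, -0.002], [-0.0, -0.002, -1.0]]
force: [0.4, 0.1, 1.0]
gripper_width: 0.0852
grasp_force: 0.0
shift [0.33 1.1  8.62] turn [-0.14  0.   -0.81] t 1.35 p [0.5767 0.0807 0.1683] F [0.4 0.1 1. ] w 0.0852
```

```bash
python3 -m jog '[[[0.3,1.1,4],[0,0,-0.8],-1],[[0.3,1.1,7],[0,0,-0.8],-1],[[0.3,1.1,8.6],[0,0,-0.8],-1],[[0.3,1.1,8.6],[0,0,-0.8],-1],[[0.3,1.1,8.6],[0,0,-0.8],0.6]]'; python3 -m jog '[[[0,0,0],[0,0,0],0.8],[[0,0,0],[0,0,0],0.8],[[0,0,0],[0,0,0],0.8],[[0,0,0],[0,0,0],0.8],[[0,0,0],[0,0,0],0.8]]'; python3 to.py 0.572 0.091 0.082 98.5
```

```text
clock: 1.77
position: [0.5681, 0.0971, 0.0824]
ee_rot: [[-0.988, -0.154, -0.003], [-0.154, 0.988, 0.0], [0.003, 0.001, -1.0]]
force: [0.9, -0.2, -0.3]
gripper_width: 0.0753
grasp_force: 0.0
clock: 2.18
position: [0.5706, 0.0962, 0.0849]
ee_rot: [[-0.988, -0.154, 0.003], [-0.154, 0.988, -0.001], [-0.002, -0.001, -1.0]]
force: [0.5, -3.1, 2.4]
gripper_width: 0.0126
grasp_force: 1.2
shift [-0.06 -0.54  0.29] turn [-0.08  0.14  0.35] t 2.1833 p [0.5706 0.0962 0.0849] F [ 0.5 -3.1  2.4] w 0.0126
```

```bash
python3 -m jog '[[[0,0,0],[0,0,0],1],[[0,0,0],[0,0,0],1],[[0,-1.5,0],[0,0,0],1],[[0,-3,0],[0,0,0],1],[[0,-4.5,0],[0,0,0],1]]'; python3 -m jog '[[[0,-1.2,0],[0,0,0],1],[[0,-2.4,0],[0,0,0],1],[[0,-3.6,0],[0,0,0],1],[[0,-4.2,0],[0,0,0],1],[[0,-4.2,0],[0,0,0],1]]'
```

```text
clock: 2.6
position: [0.577, 0.053, 0.085]
ee_rot: [[-0.988, -0.153, 0.001], [-0.153, 0.988, 0.002], [-0.002, 0.002, -1.0]]
force: [-1.8, 3.0, 7.3]
gripper_width: 0.0109
grasp_force: 60.6
clock: 3.02
position: [0.5835, 0.0092, 0.0851]
ee_rot: [[-0.988, -0.152, 0.001], [-0.152, 0.988, -0.001], [-0.001, -0.001, -1.0]]
force: [-2.9, -2.9, 7.3]
gripper_width: 0.011
grasp_force: 60.6
```

```bash
python3 -m jog '[[[0,-0.5,0],[0,0,0],1],[[0,-1,0],[0,0,0],1],[[0,-1.5,0],[0,0,0],1],[[0,-1.5,0],[0,0,0],1],[[0,-1.5,0],[0,0,0],1]]'; python3 - <<'E'
from h import *
T=r.camera("top");S=r.camera("scene");W=r.camera("wrist")
o=np.vstack([cv2.resize(T[130:220,160:280],(480,360),interpolation=cv2.INTER_CUBIC)])
b=cv2.resize(S[180:260,220:330],(480,349))[:240]
o=np.vstack([o,b]);cv2.imwrite("pics/z2.png",o)
E
```

```text
clock: 3.43
position: [0.5855, -0.0047, 0.085]
ee_rot: [[-0.988, -0.153, 0.001], [-0.153, 0.988, -0.0], [-0.0, -0.001, -1.0]]
force: [-2.9, -1.2, 7.8]
gripper_width: 0.0106
grasp_force: 60.7
```

View pics/z2.png

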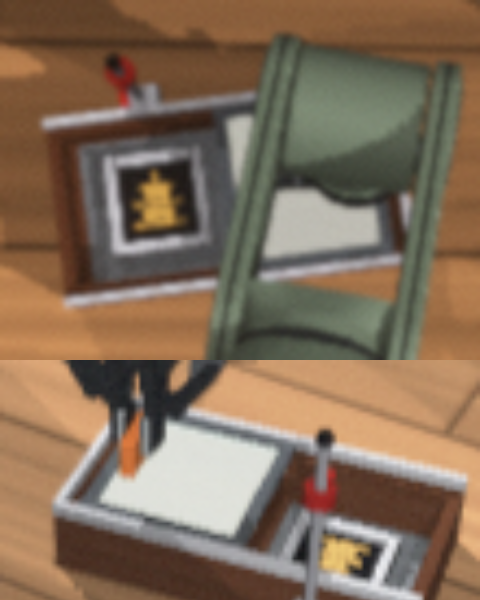

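The cover is now over the deck and nearly at the stop, and the picture is in full view at crop (158,200). I'll push on until the force shows the stop.

```bash
python3 -m jog '[[[0,-0.4,0],[0,0,0],1],[[0,-0.8,0],[0,0,0],1],[[0,-1.2,0],[0,0,0],1],[[0,-1.2,0],[0,0,0],1],[[0,-1.2,0],[0,0,0],1]]'; python3 -m jog '[[[0,-0.4,0],[0,0,0],1],[[0,-0.8,0],[0,0,0],1],[[0,-0.8,0],[0,0,0],1],[[0,-0.8,0],[0,0,0],1]]'
```

```text
clock: 4.0
position: [0.5864, -0.0111, 0.085]
ee_rot: [[-0.988, -0.153, -0.001], [-0.153, 0.988, 0.009], [0.0, 0.009, -1.0]]
force: [-6.0, 12.9, 11.3]
gripper_width: 0.0107
grasp_force: 61.4
clock: 4.33
position: [0.5864, -0.0114, 0.0849]
ee_rot: [[-0.988, -0.153, -0.004], [-0.153, 0.988, 0.021], [0.001, 0.022, -1.0]]
force: [-6.9, 34.2, 15.0]
gripper_width: 0.0113
grasp_force: 63.0
```

The stop is reached (34 N, no further travel). I'll relax the push, open the fingers and lift.

```bash
python3 -m jog '[[[0,1.2,0],[0,0,0],1],[[0,1.2,0],[0,0,0],-1],[[0,1.2,0],[0,0,0],-1],[[0,1.2,0],[0,0,0],-1],[[0,1.2,0],[0,0,0],-1]]'; python3 -m jog '[[[0,1.2,-4],[0,0,0],-1],[[0,1.2,-8],[0,0,0],-1],[[0,1.2,-10],[0,0,0],-1],[[0,1.2,-10],[0,0,0],-1]]' ; python3 to.py 0.500 -0.287 0.12 104.3
```

```text
clock: 4.75
position: [0.5865, -0.0129, 0.0833]
ee_rot: [[-0.988, -0.153, -0.0], [-0.153, 0.988, -0.0], [0.0, -0.0, -1.0]]
force: [-1.2, 0.2, 0.9]
gripper_width: 0.0585
grasp_force: 0.0
clock: 5.08
position: [0.5891, -0.0017, 0.1903]
ee_rot: [[-0.988, -0.152, 0.012], [-0.153, 0.988, -0.002], [-0.012, -0.004, -1.0]]
force: [0.8, 0.0, 1.2]
gripper_width: 0.0852
grasp_force: 0.0
shift [ 13.24 -26.82   6.97] turn [-0.25  0.68 -5.53] t 5.0833 p [ 0.5891 -0.0017  0.1903] F [0.8 0.  1.2] w 0.0852
```

```bash
python3 -m jog '[[[13.2,-26.8,0],[0,0,-5.5],-1],[[13.2,-26.8,0],[0,0,-5.5],-1],[[13.2,-26.8,0],[0,0,-5.5],-1],[[13.2,-26.8,0],[0,0,-5.5],-1],[[13.2,-26.8,0],[0,0,-5.5],-1]]' >/dev/null; python3 to.py 0.500 -0.287 0.14 104.3
```

```text
shift [ 4.13 -7.81  4.24] turn [ 0.06 -0.07 -0.01] t 5.5 p [ 0.5208 -0.2011  0.1825] F [1.3 0.1 0.9] w 0.0852
```

```bash
python3 -m jog '[[[4.1,-7.8,2],[0,0,0],-1],[[4.1,-7.8,4],[0,0,0],-1],[[4.1,-7.8,4],[0,0,0],-1],[[4.1,-7.8,4],[0,0,0],-1],[[4.1,-7.8,4],[0,0,0],-1]]' >/dev/null; python3 to.py 0.500 -0.287 0.014 104.3; python3 - <<'E'
from h import *
c=r.get_calibration("wrist");W=r.camera("wrist");T=r.camera("top");cv2.imwrite("pics/w1.png",W);cv2.imwrite("pics/top1.png",T)
for a,ctr,px in blobs(W,(105,120,40),(130,255,255),(0,0,512,384),200):
    box=cv2.boxPoints(cv2.minAreaRect(px.astype(np.float32)));Q=np.array([plane(c,q,.024)[:2] for q in box])
    print(a,ctr,box.round().tolist(),Q.round(4).tolist(),Q.mean(0))
    v=cv2.fitLine(px.astype(np.float32),cv2.DIST_L2,0,.01,.01).ravel()
    A=plane(c,v[2:]+60*v[:2],.024);B=plane(c,v[2:]-60*v[:2],.024);print("ang",np.degrees(np.arctan2(*(A-B)[[1,0]])))
E
```

```text
shift [ 0.09 -0.24 12.78] turn [ 0.2  -0.1  -0.13] t 5.9167 p [ 0.5006 -0.2848  0.1418] F [-0.4  1.   1. ] w 0.0852
2577 [254.6492045  167.41249515] [[242.0, 113.0], [266.0, 113.0], [266.0, 224.0], [242.0, 224.0]] [[0.437, -0.3128], [0.4321, -0.2933], [0.5305, -0.2673], [0.5361, -0.2894]] [ 0.48394979 -0.29070403]
ang 15.33156282376164
```

View pics/w1.png

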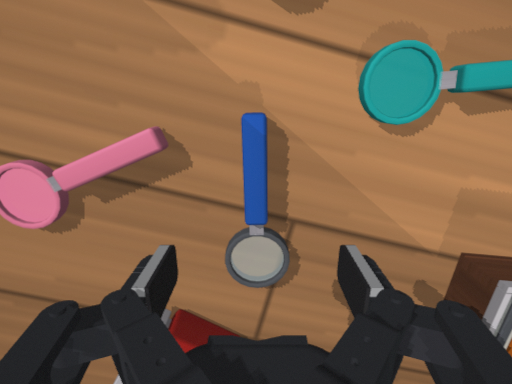

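The wrist view shows the blue handle at (254,167), centred between the fingers, with the lens at (257,257). I'll descend and grip.

```bash
python3 -m jog '[[[0.3,-0.2,4],[0,0,-0.6],-1],[[0.3,-0.2,8],[0,0,-0.6],-1],[[0.3,-0.2,11],[0,0,-0.6],-1],[[0.3,-0.2,11],[0,0,-0.6],-1],[[0.3,-0.2,11],[0,0,-0.6],-1]]' >/dev/null; python3 to.py 0.498 -0.2875 0.020 104.8
```

```text
shift [ 0.16 -0.2   1.27] turn [ 0.18 -0.12  0.26] t 6.4333 p [ 0.4991 -0.2852  0.0327] F [ 0.  -0.2  0.6] w 0.0852
```

```bash
python3 -m jog '[[[0.2,-0.2,0.6],[0,0,0],-1],[[0.2,-0.2,1.2],[0,0,0],0],[[0.2,-0.2,1.2],[0,0,0],0.3],[[0.2,-0.2,1.2],[0,0,0],0.4],[[0.2,-0.2,1.2],[0,0,0],0.4]]'; python3 -m jog '[[[0,0,0],[0,0,0],1],[[0,0,0],[0,0,0],1],[[0,0,0],[0,0,0],1],[[0,0,0],[0,0,0],1],[[0,0,0],[0,0,0],1]]'
```

```text
clock: 6.85
position: [0.4988, -0.2904, 0.0228]
ee_rot: [[-0.966, -0.258, 0.002], [-0.258, 0.966, -0.001], [-0.001, -0.002, -1.0]]
force: [0.0, -0.2, -0.0]
gripper_width: 0.0386
grasp_force: 0.0
clock: 7.27
position: [0.4988, -0.2905, 0.0226]
ee_rot: [[-0.966, -0.258, 0.001], [-0.258, 0.966, -0.001], [-0.001, -0.002, -1.0]]
force: [-0.2, -0.8, 5.5]
gripper_width: 0.0206
grasp_force: 60.0
```

```bash
python3 -m jog '[[[0,0,-3],[0,0,0],1],[[0,0,-7],[0,0,0],1],[[0,0,-11],[0,0,0],1],[[0,0,-15],[0,0,0],1],[[0,0,-15],[0,0,0],1]]'; python3 - <<'E'
from h import *
ct=r.get_calibration("top");cs=r.get_calibration("scene");T=cv2.imread("pics/top1.png");S=r.camera("scene");W=r.camera("wrist")
cv2.imwrite("pics/s2.png",S)
a=cv2.resize(T[145:210,165:225],None,fx=8,fy=8,interpolation=cv2.INTER_CUBIC)
b=cv2.resize(S[190:245,260:320],None,fx=5,fy=5,interpolation=cv2.INTER_CUBIC)
o=np.zeros((520,800,3),np.uint8);o[:,:480]=a;o[:275,490:790]=b;o[280:472,490:746]=cv2.resize(W,(256,192));cv2.imwrite("pics/z3.png",o)
for im,roi,c in((T,(180,140,200,158),ct),(S,(280,195,306,220),cs)):
  for lo,hi in(((0,130,60),(6,255,255)),((170,100,60),(180,255,255))):
    for n,ctr,px in blobs(im,lo,hi,roi,4): print("red",n,ctr,px.min(0),px.max(0))
E
```

```text
clock: 7.68
position: [0.5027, -0.2934, 0.1809]
ee_rot: [[-0.966, -0.258, 0.013], [-0.258, 0.966, -0.011], [-0.01, -0.014, -1.0]]
force: [1.6, -1.4, 0.1]
gripper_width: 0.021
grasp_force: 59.3
red 41 [190.24390244 149.48780488] [186 145] [193 155]
red 55 [292.96363636 210.07272727] [289 205] [297 214]
```

View pics/z3.png

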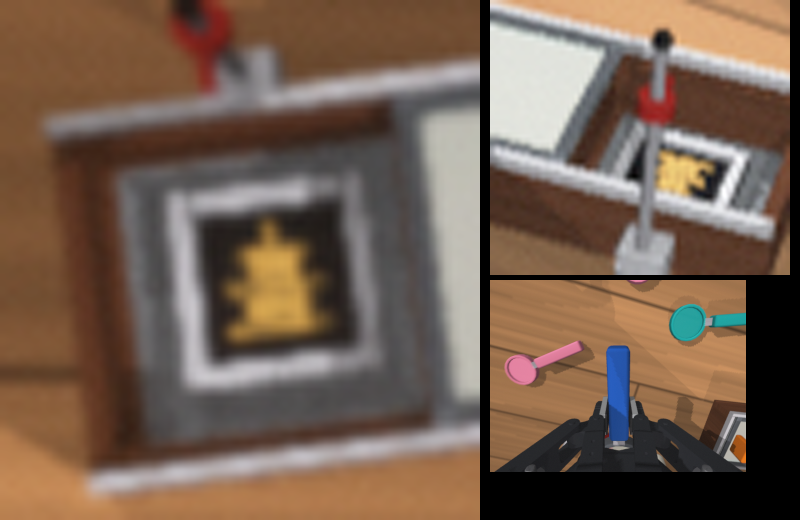

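The picture frame corners are at crop (165,193), (357,173), (380,368) and (188,388). The collar is clear in the scene view, and the loupe is held straight in the wrist view.

```bash
python3 - <<'E'
from h import *
ct=r.get_calibration("top");cs=r.get_calibration("scene");T=cv2.imread("pics/top1.png");S=cv2.imread("pics/s2.png").astype(float)
u=lambda x,y:(165+(x+.5)/8-.5,145+(y+.5)/8-.5)
P=[plane(ct,u(*q),.02)[:2] for q in((165,193),(357,173),(380,368),(188,388))];c=np.mean(P,0)
print("picture",c,[np.linalg.norm(P[i]-P[i-1]).round(4) for i in range(4)])
case=np.array([.5718,.0905])+plane(ct,(199.6,179.6),.06)[:2]-plane(ct,(200,180),.06)[:2];a=np.radians(8.5);R=np.array([[np.cos(a),-np.sin(a)],[np.sin(a),np.cos(a)]])
print("case",case,"pic in case",R.T@(c-case));post=case+R@[.086,.062];print("post",post)
red=np.clip(S[...,2]-np.maximum(S[...,1],S[...,0]),0,None)
print(red[201:219,286:301].round().astype(int))
for z in(.13,.135,.14,.145):
    pt=[proj(cs,np.r_[post+.011*np.array([np.cos(t),np.sin(t)]),z+dz]) for t in np.arange(0,6.28,.1) for dz in(-.006,.006)]
    print(z,proj(cs,np.r_[post,z]).round(2),np.min(pt,0).round(2),np.max(pt,0).round(2),"ptr tip",proj(cs,np.r_[post+R@[-.025,0],z]).round(2))
E
```

```text
picture [0.56735315 0.15174599] [np.float64(0.0772), np.float64(0.0756), np.float64(0.0772), np.float64(0.0753)]
case [0.57300013 0.09174865] pic in case [0.00328322 0.060173  ]
post [0.64889131 0.16577925]
[[ 12  30  20  18   7   2   1   0   0   0   0   0   0   0   0]
 [ 26  28  25  25  28  34  18   0   0   4   5   4   0   0   0]
 [ 33  30  25  28  32  35  22   0   0  19  24  22  11  10   5]
 [ 35  32  26  26  31  29  13   0   0  38  39  32  33  34  22]
 [ 30  32  27  26  27  25   8   0   1  73  76  31  33  36  31]
 [ 30  31  27  26  29  44  13   0   0  89  91  33  31  30  30]
 [ 25  28  28  42  70  81  18   0   1  99  72  32  34  32  31]
 [ 26  27  30  56 113 105  18   0   3 111  87  41  31  32  31]
 [ 25  26  27  53 111 105  43  17  24 114 108  53  31  32  32]
 [ 27  25  27  50 104 110  96  75  79 115 106  50  34  31  33]
 [ 28  27  28  58  99 110 113 114 114 110 100  42  32  33  32]
 [ 23  17  27  56  98 104 113 114 113 105  90  37  31  34  32]
 [ 11   0   9  28  80 106 116 114 113 106  75  30  32  32  31]
 [  1   0   0   0  25  59  70  69  87  61  45  35  34  32  32]
 [  0   0   0   0   0   0  13  13  23   6  12  13  19  22  29]
 [  0   0   0   0   0   0   0   0   0   0   0   0   0   5  13]
 [  0   0   0   0   0   0   0   0   0   0   0   0   0   0   0]
 [  0   0   0   0   0   0   0   0   0   0   0   0   0   0   0]]
0.13 [292.17 213.61] [288.14 209.48] [296.24 217.77] ptr tip [294.66 208.39]
0.135 [292.3  212.25] [288.26 208.12] [296.37 216.42] ptr tip [294.8  207.04]
0.14 [292.42 210.88] [288.37 206.75] [296.51 215.06] ptr tip [294.93 205.68]
0.145 [292.55 209.51] [288.49 205.37] [296.65 213.69] ptr tip [295.06 204.32]
```

```bash
python3 to.py 0.489 0.131 0.185 104.95
```

```text
shift [-9.89 41.   -1.26] turn [-0.21  0.15 -0.02] t 7.7833 p [ 0.4991 -0.2907  0.1737] F [-1.  -0.4 -1.2] w 0.021
```

```bash
python3 -m jog '[[[-0.5,2,-1.2],[-0.2,0.2,0],1],[[-1.2,5,-1.2],[-0.2,0.2,0],1],[[-2,8.3,-1.2],[-0.2,0.2,0],1],[[-2.9,12,-1.2],[-0.2,0.2,0],1],[[-3.7,15.5,-1.2],[-0.2,0.2,0],1]]' >/dev/null;python3 -m jog '[[[-0.8,3.5,0],[0,0,0],1],[[-1.7,7,0],[0,0,0],1],[[-2.5,10.5,0],[0,0,0],1],[[-3.4,14,0],[0,0,0],1],[[-4,17,0],[0,0,0],1]]'; python3 to.py 0.489 0.131 0.185 104.95
```

```text
clock: 8.62
position: [0.4862, 0.0464, 0.181]
ee_rot: [[-0.966, -0.258, -0.01], [-0.258, 0.966, 0.004], [0.009, 0.006, -1.0]]
force: [1.2, -0.2, -1.0]
gripper_width: 0.0208
grasp_force: 59.2
shift [-2.45  8.1  -0.37] turn [ 0.35 -0.52  0.01] t 8.6167 p [0.4862 0.0464 0.181 ] F [ 1.2 -0.2 -1. ] w 0.0208
```

```bash
python3 -m jog '[[[-0.6,2.5,0],[0,0,0],1],[[-1.3,5,0],[0,0,0],1],[[-1.9,7.2,0],[0,0,0],1],[[-2.2,8.2,0],[0,0,0],1],[[-2.2,8.2,0],[0,0,0],1]]' >/dev/null;python3 -m jog '[[[0,0,0.8],[0,0,0],1],[[0,0,1.6],[0,0,0],1],[[0,0,2.4],[0,0,0],1],[[0,0,2.4],[0,0,0],1],[[0,0,2.4],[0,0,0],1]]' >/dev/null; python3 to.py 0.489 0.131 0.157 104.95; python3 - <<'E'
from h import *
T=r.camera("top");S=r.camera("scene");cv2.imwrite("pics/t4.png",T);cv2.imwrite("pics/s4.png",S)
a=cv2.resize(T[140:210,165:265],None,fx=4,fy=4,interpolation=cv2.INTER_CUBIC)
a=cv2.resize(T[140:210,165:225],None,fx=6,fy=6,interpolation=cv2.INTER_CUBIC)
b=cv2.resize(S[175:245,255:325],None,fx=6,fy=6,interpolation=cv2.INTER_CUBIC)
o=np.zeros((420,790,3),np.uint8);o[:,:360]=a;o[:,370:]=b;cv2.imwrite("pics/z4.png",o)
E
```

```text
shift [-0.18  0.27  0.19] turn [ 0.22 -0.36 -0.11] t 9.45 p [0.4879 0.1279 0.1589] F [ 0.2 -0.4 -1.8] w 0.0205
```

View pics/z4.png

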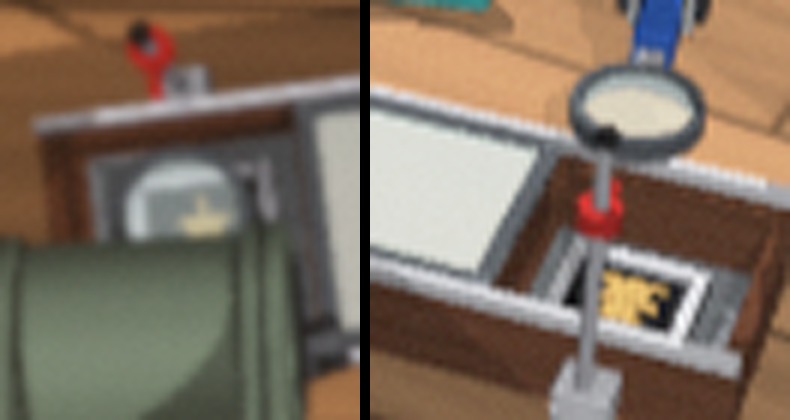

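The scene view shows the rim ellipse at x 568–706 and y 65–160 in the crop. The top view shows the lens at x 117–250, with its upper edge at row 150. I'll check these against the expected position.

```bash
python3 - <<'E'
from h import *
ct=r.get_calibration("top");cs=r.get_calibration("scene");s=r.read_state();E=np.array(s["ee_rot"]);p=np.array(s["position"])
L=p-E[:,0]*.081+E[:,2]*.0156;print("pose-based lens",L,"tilt",np.degrees(E[2,:2]),p)
print("scene pred",proj(cs,L),"top pred",proj(ct,L))
t=np.arange(0,6.28,.05)
for n,c in(("scene",cs),("top",ct)):
    q=np.array([proj(c,L+[.034*np.cos(a),.034*np.sin(a),dz]) for a in t for dz in(-.007,.007)]);print(n,q.min(0),q.max(0))
f=lambda x,y:(255+(x-370+.5)/6-.5,175+(y+.5)/6-.5);g=lambda x,y:(165+(x+.5)/6-.5,140+(y+.5)/6-.5)
print("scene obs",f(568,65),f(706,160),"top obs",g(117,150),g(250,150))
print("on plane scene",plane(cs,f(637,112.5),.1415))
S=cv2.imread("pics/s4.png");S0=cv2.imread("pics/s2.png")
d=cv2.absdiff(S,S0).max(2)
print(d[182:206,286:313])
E
```

```text
pose-based lens [0.5672163  0.1491995  0.14437721] tilt [0.19699738 0.19479265] [0.48899695 0.1283675  0.16025553]
scene pred [299.14117605 192.77100562] top pred [194.87042998 175.85578011]
scene [287.5690123  184.20472843] [310.84343299 201.71330964]
top [182.66710242 163.78521144] [206.94451771 187.84722775]
scene obs (287.5833333333333, 185.41666666666666) (310.5833333333333, 201.25) top obs (184.08333333333334, 164.58333333333334) (206.25, 164.58333333333334)
on plane scene [0.5662425  0.14883066 0.1415    ]
[[  8   7  11   8   6   7  26  25  23  26  26  29  67 150 138 161 156 165
  162 148  63   7   7   7   7   4   6]
 [  5   5   9   4   7  13  27  25  26  28  27  32  78 114  73 107 106 114
  162 139  29   2   5   7   7   5   5]
 [  9   8   3   3   7   9  26  28  27  24  33  43 103  82  61  71  71  71
  152 122   3   6   6   5   5   7   8]
 [  5   4   6   7  11   7  31  44  55  52  69  80 111  89  83  87  83  89
  149  91   4   6   5   6   6   4   3]
 [  6   6   7   6   5  15  36  74 122 120 124 120 120 122 106 124 121 119
  139  88  34  14   4   9   6   5   6]
 [  7   7   7  1
[... 1431 characters left out ...]
 110  40   6   5   7]
 [  4   9   6   6  11  48  53   4   6  45 133 150 151 151 155 165 158 155
  158 153 115  90  42   6  10   6   8]
 [  4   7   3   7  13  23   6   4   6  30  82  84  98 105 129 139 130 128
  120  61  38  22   7   8   6   5   9]
 [  2   4  10   2   8   3   8   3   5  14  40  47  45  49  46  47  43  44
   54   8   6   6   6   7   8   9   8]
 [  6   2   3   5   4   2   8   6   6   1   1   2   6   4   5  10   7   5
    7   7   7   6   9   6   6  10   5]
 [  5   4   3   3   5   2  14   8   7   9   4   3   6   3   4   2   6   2
    5   6   8   6   3   6   8   5   9]
 [  1   3   4   4   8   5   7   4   5  32  27   7   7   3   3   8   3   3
    2   1   8   6   6   8  11   6   6]]
```

The pose-based and visual lens positions agree to about 1 mm. I'll make a small correction, settle and recheck.

```bash
python3 -m jog '[[[-0.1,0.25,0.2],[0,0,0],1],[[-0.1,0.25,0.2],[0,0,0],1],[[-0.1,0.25,0.2],[0,0,0],1],[[-0.1,0.25,0.2],[0,0,0],1],[[-0.1,0.25,0.2],[0,0,0],1]]' ; python3 -m jog '[[[0,0,0],[0,0,0],1],[[0,0,0],[0,0,0],1],[[0,0,0],[0,0,0],1],[[0,0,0],[0,0,0],1],[[0,0,0],[0,0,0],1]]'; python3 - <<'E'
from h import *
for i in range(6):
    s=r.read_state();E=np.array(s["ee_rot"]);p=np.array(s["position"]);print((p-E[:,0]*.081+E[:,2]*.0156).round(4),np.degrees(E[2,:2]).round(2),np.abs(s["joint_velocities"]).max().round(4))
    S=r.camera("scene")
T=r.camera("top");cv2.imwrite("pics/s5.png",np.hstack([cv2.resize(T[130:230,160:280],(360,300)),cv2.resize(S[150:250,220:340],(360,300))]))
E
```

```text
clock: 9.97
position: [0.4892, 0.1317, 0.1585]
ee_rot: [[-0.966, -0.258, -0.004], [-0.258, 0.966, 0.002], [0.003, 0.003, -1.0]]
force: [0.4, 0.8, -1.7]
gripper_width: 0.0207
grasp_force: 59.2
clock: 10.38
position: [0.4891, 0.1316, 0.1582]
ee_rot: [[-0.966, -0.258, -0.004], [-0.258, 0.966, 0.002], [0.003, 0.003, -1.0]]
force: [-0.4, 1.4, -1.4]
gripper_width: 0.0207
grasp_force: 59.2
[0.5673 0.1525 0.1424] [0.2 0.2] 0.0018
[0.5673 0.1525 0.1424] [0.2 0.2] 0.0013
[0.5673 0.1525 0.1423] [0.2 0.2] 0.0009
[0.5673 0.1525 0.1424] [0.2 0.2] 0.0013
[0.5673 0.1525 0.1424] [0.2 0.2] 0.0013
[0.5673 0.1525 0.1424] [0.2 0.2] 0.0019
```

View pics/s5.png

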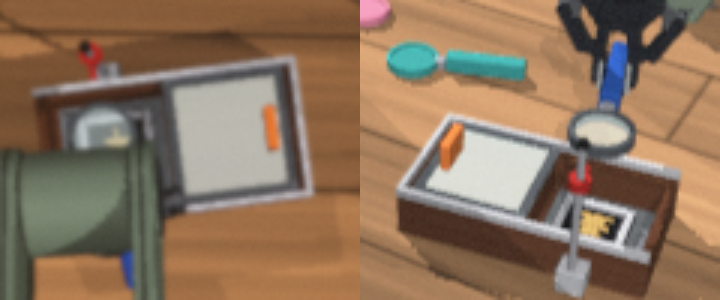

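```bash
python3 - <<'E'
from h import *
ct=r.get_calibration("top");cs=r.get_calibration("scene");T=r.camera("top");S=r.camera("scene")
b=lambda im,roi:max(blobs(im,(5,130,150),(18,255,255),roi),key=lambda q:q[0])[1]
f,e=cross(ray(ct,b(T,(242,160,258,184))),ray(cs,b(S,(232,185,252,212))))
f0=np.array([.57309,.09081]);print(f,e,"travel",np.linalg.norm(f[:2]-f0))
a=np.radians(8.5);R=np.array([[np.cos(a),-np.sin(a)],[np.sin(a),np.cos(a)]]);n=np.array([.573,.0917])
def prof(im,z):
    return [(y,im[tuple(np.round(proj(ct,np.r_[n+R@[-.03,y/1000],z])[::-1]).astype(int))].mean().round()) for y in range(-140,140,3)]
P0=prof(cv2.imread("pics/top0.png"),.058);P1=prof(T,.058)
print([(int(q[0]),int(q[1]),int(w[1])) for q,w in zip(P0,P1)])
E
```

```text
[ 0.58930951 -0.00997511  0.07397899] 0.002983990262977916 travel 0.10208187938891285
[(-140, 93, 97), (-137, 110, 114), (-134, 148, 153), (-131, 164, 168), (-128, 123, 126), (-125, 67, 67), (-122, 46, 59), (-119, 49, 74), (-116, 58, 80), (-113, 58, 104), (-110, 57, 152), (-107, 58, 176), (-104, 58, 183), (-101, 58, 180), (-98, 59, 181), (-95, 58, 181), (-92, 57, 181), (-89, 58, 182), (-86, 58, 180), (-83, 57, 181), (-80, 57, 181), (-77, 56, 181), (-74, 57, 182), (-71, 58, 183), (-68, 56, 181), (-65, 56, 182), (-62, 58, 181), (-59, 56, 182), (-56, 58, 182), (-53, 58, 182), (-50, 57, 182), (-47, 60, 182), (-44, 57, 180), (-41, 59, 181), (-38, 60, 183), (-35, 58, 181), (-32, 59, 182), (-29, 58, 181), (-26, 58, 180), (-23, 60, 183), (-20, 63, 181), (-17, 69, 182), (-14, 78, 182), (-11, 109, 180), (-8, 159, 162), (-5, 177, 108), (-2, 178, 82), (1, 179, 78), (4, 182, 74), (7, 188, 83), (10, 189, 83), (13, 190, 72), (16, 190, 54), (19, 195, 53), (22, 199, 75), (25, 198, 89), (28, 189, 105), (31, 186, 102), (34, 183, 86), (37, 181, 77), (40, 179, 98), (43, 194, 103), (46, 193, 90), (49, 192, 73), (52, 187, 90), (55, 186, 106), (58, 183, 111), (61, 182, 110), (64, 180, 108), (67, 193, 112), (70, 193, 110), (73, 193, 110), (76, 188, 111), (79, 188, 111), (82, 185, 112), (85, 188, 110), (88, 196, 109), (91, 194, 113), (94, 161, 112), (97, 104, 111), (100, 84, 112), (103, 80, 113), (106, 78, 112), (109, 72, 110), (112, 59, 113), (115, 47, 114), (118, 41, 114), (121, 41, 113), (124, 47, 112), (127, 56, 112), (130, 61, 112), (133, 62, 112), (136, 81, 112), (139, 85, 114)]
```

Before handing in, I'll check whether the cover slipped back when I released it. I'll compare its edge now with the picture taken at TCP y = -0.0047, which was 6.8 mm before the stop.

```bash
python3 - <<'E'
from h import *
cs=r.get_calibration("scene");S=r.camera("scene")
z=cv2.imread("pics/z2.png")[360:];full=np.vstack([cv2.resize(S[180:260,220:330],(480,349))[:240]])
s2=cv2.resize(cv2.imread("pics/s2.png")[180:260,220:330],(480,349))[:240]
a=np.radians(8.5);R=np.array([[np.cos(a),-np.sin(a)],[np.sin(a),np.cos(a)]]);n=np.array([.573,.0917])
ys=np.arange(-40,25,.5)
def edge(im,x):
    q=np.array([proj(cs,np.r_[n+R@[x,y/1000],.058]) for y in ys]);u=(q-[220,180]+.5)*[480/110,349/80]-.5
    v=cv2.remap(im.mean(2).astype(np.float32),u[:,0].astype(np.float32)[None],u[:,1].astype(np.float32)[None],1)[0]
    i=np.argmax(v<140);return ys[i-1]+.5*(v[i-1]-140)/(v[i-1]-v[i]) if i else None
for x in np.arange(-.03,.04,.01): print(round(x,3),[None if e is None else round(float(e),2) for e in(edge(z,x),edge(s2,x),edge(full,x))])
E
```

```text
-0.03 [-2.42, -5.36, -5.65]
-0.02 [-2.37, -5.29, -5.54]
-0.01 [-2.83, -5.82, -5.99]
0.0 [-2.99, -5.62, -5.83]
0.01 [-3.0, -5.98, -6.17]
0.02 [-2.9, -5.89, -6.03]
0.03 [-3.25, -5.71, -5.9]
0.04 [-3.25, -5.59, -5.73]
```

On release the cover sprang back about 3–4 mm. I'll lay the loupe back down, push the cover home with closed fingers, which can't drag it back, and then pick the loupe up again.

```bash
python3 to.py 0.499 -0.29 0.16 104.95;  python3 -m jog '[[[0.5,-2,-1],[0,0,0],1],[[1.2,-5,-1],[0,0,0],1],[[2,-8.3,-1],[0,0,0],1],[[2.9,-12,-1],[0,0,0],1],[[3.7,-15.5,-1],[0,0,0],1]]' >/dev/null;python3 -m jog '[[[0.9,-3.6,0],[0,0,0],1],[[1.7,-7.2,0],[0,0,0],1],[[2.6,-10.8,0],[0,0,0],1],[[3.5,-14.4,0],[0,0,0],1],[[4.3,-18,0],[0,0,0],1]]' >/dev/null;python3 -m jog '[[[0.7,-3,0],[0,0,0],1],[[1.4,-6,0],[0,0,0],1],[[1.7,-7.3,0],[0,0,0],1],[[1.7,-7.3,0],[0,0,0],1],[[1.7,-7.3,0],[0,0,0],1]]' >/dev/null; python3 to.py 0.499 -0.29 0.0226 104.95
```

```text
shift [  9.91 -40.99  -0.28] turn [ 0.2  -0.2  -0.01] t 10.8833 p [0.4891 0.1316 0.1583] F [ 0.1 -0.1 -1.4] w 0.0205
shift [ 0.14 -0.27 14.43] turn [ 0.28 -0.21 -0.1 ] t 12.1333 p [ 0.5003 -0.2876  0.1669] F [-0.4  1.2 -1.4] w 0.0208
```

```bash
python3 -m jog '[[[0,0,4],[0.2,-0.2,0],1],[[0,0,8],[0.2,-0.2,0],1],[[0,0,11],[0.2,-0.2,0],1],[[0,0,13],[0.2,-0.2,0],1],[[0,0,13],[0.2,-0.2,0],1]]' >/dev/null; python3 -m jog '[[[0,0,0],[0,0,0],1],[[0,0,0],[0,0,0],1],[[0,0,0],[0,0,0],1]]' ; python3 to.py 0.499 -0.29 0.0226 104.95
```

```text
clock: 12.8
position: [0.5019, -0.288, 0.0397]
ee_rot: [[-0.966, -0.258, 0.004], [-0.258, 0.966, -0.003], [-0.003, -0.004, -1.0]]
force: [-0.2, -0.4, -1.4]
gripper_width: 0.0209
grasp_force: 59.3
shift [ 0.34 -0.11  1.71] turn [-0.21  0.17  0.03] t 12.8 p [ 0.5019 -0.288   0.0397] F [-0.2 -0.4 -1.4] w 0.0209
```

```bash
python3 -m jog '[[[0,0,0.6],[-0.2,0.2,0],1],[[0,0,1.2],[-0.2,0.2,0],1],[[0,0,1.6],[-0.2,0.2,0],1],[[0,0,1.6],[-0.2,0.2,0],1],[[0,0,1.6],[-0.2,0.2,0],1]]';python3 -m jog '[[[0,0,0.1],[0,0,0],0.3],[[0,0,0.1],[0,0,0],0],[[0,0,0.1],[0,0,0],-1],[[0,0,0.1],[0,0,0],-1],[[0,0,0.1],[0,0,0],-1]]'
```

```text
clock: 13.22
position: [0.5006, -0.2876, 0.0225]
ee_rot: [[-0.966, -0.258, -0.003], [-0.258, 0.966, 0.002], [0.003, 0.003, -1.0]]
force: [-2.5, 1.7, 6.9]
gripper_width: 0.0209
grasp_force: 60.9
clock: 13.63
position: [0.4998, -0.2872, 0.0199]
ee_rot: [[-0.966, -0.258, -0.005], [-0.258, 0.966, 0.003], [0.004, 0.004, -1.0]]
force: [-0.3, 1.3, 0.1]
gripper_width: 0.0765
grasp_force: 0.0
```

```bash
python3 -m jog '[[[0,0,-4],[0,0,0],-1],[[0,0,-8],[0,0,0],-1],[[0,0,-12],[0,0,0],-1],[[0,0,-15],[0,0,0],-1],[[0,0,-15],[0,0,0],-1]]' >/dev/null; python3 to.py 0.581 0.037 0.17 98.5; python3 -m jog '[[[-4,7.4,0],[0,0,2],1],[[-8,14.8,0],[0,0,4],1],[[-12,22.2,0],[0,0,6],1],[[-15.5,29,0],[0,0,6.4],1],[[-15.5,29,0],[0,0,6.4],1]]' > /dev/null;  python3 to.py 0.581 0.037 0.17 98.5
```

```text
shift [-15.8   29.74   0.7 ] turn [-0.5   0.37  6.44] t 14.05 p [ 0.505  -0.291   0.1787] F [ 1.3 -0.   0.4] w 0.0854
shift [-5.01e+00  1.14e+01  1.00e-02] turn [ 0.19 -0.25 -0.03] t 14.4667 p [ 0.5483 -0.0831  0.1699] F [ 1.1 -0.7  0.3] w 0.0253
```

```bash
python3 -m jog '[[[-1.7,3.8,0],[0,0,0],1],[[-3.4,7.6,0],[0,0,0],1],[[-5,11.2,0],[0,0,0],1],[[-5,11.2,0],[0,0,0],1],[[-5,11.2,0],[0,0,0],1]]' > /dev/null;  python3 to.py 0.581 0.037 0.084 98.5
```

```text
shift [-0.05  0.13  8.59] turn [ 0.17 -0.28  0.29] t 14.8833 p [0.5811 0.0355 0.1699] F [ 1.4 -0.2 -0.9] w -0.0001
```

```bash
python3 -m jog '[[[0,0.1,3],[0,0,0],1],[[0,0.1,6],[0,0,0],1],[[0,0.1,8.5],[0,0,0],1],[[0,0.1,8.5],[0,0,0],1],[[0,0.1,8.5],[0,0,0],1]]' > /dev/null;  python3 -m jog '[[[0,0,0],[0,0,0],1],[[0,-0.5,0],[0,0,0],1],[[0,-1,0],[0,0,0],1],[[0,-1.5,0],[0,0,0],1],[[0,-1.5,0],[0,0,0],1]]';python3 -m jog '[[[0,-0.3,0],[0,0,0],1],[[0,-0.6,0],[0,0,0],1],[[0,-0.9,0],[0,0,0],1],[[0,-0.9,0],[0,0,0],1],[[0,-0.9,0],[0,0,0],1]]'
```

```text
clock: 15.72
position: [0.5842, 0.0182, 0.0869]
ee_rot: [[-0.989, -0.147, -0.002], [-0.147, 0.989, 0.002], [0.001, 0.002, -1.0]]
force: [0.2, -0.3, -0.6]
gripper_width: -0.0004
grasp_force: 0.0
clock: 16.13
position: [0.5844, 0.0106, 0.0855]
ee_rot: [[-0.989, -0.148, -0.004], [-0.148, 0.989, 0.002], [0.004, 0.003, -1.0]]
force: [0.1, 0.8, 0.7]
gripper_width: 0.0001
grasp_force: 0.0
```

```bash
python3 -m jog '[[[0,-0.2,0],[0,0,0],1],[[0,-0.4,0],[0,0,0],1],[[0,-0.6,0],[0,0,0],1],[[0,-0.6,0],[0,0,0],1],[[0,-0.6,0],[0,0,0],1]]';python3 -m jog '[[[0,-0.2,0],[0,0,0],1],[[0,-0.4,0],[0,0,0],1],[[0,-0.6,0],[0,0,0],1],[[0,-0.6,0],[0,0,0],1],[[0,-0.6,0],[0,0,0],1]]'
```

```text
clock: 16.55
position: [0.5846, 0.0086, 0.0855]
ee_rot: [[-0.989, -0.148, -0.006], [-0.148, 0.989, 0.009], [0.004, 0.01, -1.0]]
force: [-1.2, 11.5, 2.9]
gripper_width: -0.0002
grasp_force: 5.7
clock: 16.97
position: [0.5846, 0.0082, 0.0855]
ee_rot: [[-0.989, -0.148, -0.008], [-0.148, 0.989, 0.019], [0.005, 0.02, -1.0]]
force: [-1.8, 26.2, 6.0]
gripper_width: -0.0004
grasp_force: 13.3
```

Firm at the stop again (26 N). I'll back away in +y, lift and check the edge.

```bash
python3 -m jog '[[[0,1,0],[0,0,0],1],[[0,2.5,0],[0,0,0],1],[[0,3,-2],[0,0,0],1],[[0,3,-6],[0,0,0],1],[[0,3,-9],[0,0,0],-1]]' >/dev/null
python3 - <<'E'
from h import *
cs=r.get_calibration("scene");S=r.camera("scene")
full=cv2.resize(S[180:260,220:330],(480,349))[:240]
a=np.radians(8.5);R=np.array([[np.cos(a),-np.sin(a)],[np.sin(a),np.cos(a)]]);n=np.array([.573,.0917])
ys=np.arange(-40,25,.5)
for x in(0,.01,.02,.03):
    q=np.array([proj(cs,np.r_[n+R@[x,y/1000],.058]) for y in ys]);u=((q-[220,180]+.5)*[480/110,349/80]-.5).astype(np.float32)
    v=cv2.remap(full.mean(2).astype(np.float32),u[:,0][None],u[:,1][None],1)[0];i=np.argmax(v<140);print(ys[i])
E
python3 to.py 0.5006 -0.2876 0.15 104.95
```

```text
-9.0
-9.0
-9.0
-8.5
shift [ 13.23 -29.94   3.36] turn [-0.08  0.47 -6.38] t 17.4333 p [0.5865 0.0282 0.1844] F [ 3.1 -0.5  4.5] w 0.0182
```

The cover went 3 mm further and is now home. I'll go back to the loupe.

```bash
python3 -m jog '[[[1.6,-3.6,0],[0,0,-2],-1],[[3.2,-7.2,0],[0,0,-4],-1],[[4.8,-10.8,0],[0,0,-6.3],-1],[[6.4,-14.4,0],[0,0,-6.3],-1],[[8,-18,0],[0,0,-6.3],-1]]' >/dev/null; python3 to.py 0.5006 -0.2876 0.15 104.95
```

```text
shift [  5.92 -11.31   2.52] turn [ 0.14 -0.21 -0.09] t 17.85 p [ 0.5289 -0.1631  0.1753] F [ 1.7 -0.9 -0.1] w 0.0791
```

```bash
python3 -m jog '[[[1.9,-3.7,1],[0,0,0],-1],[[3.8,-7.4,2],[0,0,0],-1],[[5.5,-10.8,3],[0,0,0],-1],[[5.5,-10.8,4],[0,0,0],-1],[[5.5,-10.8,4],[0,0,0],-1]]' >/dev/null; python3 to.py 0.5006 -0.2876 0.0226 104.95; python3 - <<'E'
from h import *
c=r.get_calibration("wrist");W=r.camera("wrist")
for a,ctr,px in blobs(W,(105,120,40),(130,255,255),(0,0,512,384),200):
    box=cv2.boxPoints(cv2.minAreaRect(px.astype(np.float32)));Q=np.array([plane(c,q,.024)[:2] for q in box]);print(a,Q.mean(0))
    v=cv2.fitLine(px.astype(np.float32),cv2.DIST_L2,0,.01,.01).ravel()
    A=plane(c,v[2:]+60*v[:2],.024);B=plane(c,v[2:]-60*v[:2],.024);print("ang",np.degrees(np.arctan2(*(A-B)[[1,0]])))
E
```

```text
shift [ 0.21 -0.66 11.  ] turn [ 0.38 -0.37 -0.38] t 18.2667 p [ 0.5018 -0.2812  0.1326] F [-0.8  0.3 -0.3] w 0.085
2721 [ 0.48654773 -0.29082896]
ang 15.20043218905317
```

```bash
python3 -m jog '[[[0.2,-0.6,4],[0.2,-0.2,-0.4],-1],[[0.2,-0.6,7],[0.2,-0.2,-0.4],-1],[[0.2,-0.6,9.5],[0.2,-0.2,-0.4],-1],[[0.2,-0.6,9.5],[0.2,-0.2,-0.4],-1],[[0.2,-0.6,9.5],[0.2,-0.2,-0.4],-1]]' >/dev/null; python3 to.py 0.5006 -0.2876 0.0226 104.95
```

```text
shift [ 0.31 -0.32  1.66] turn [ 0.17 -0.12  0.41] t 18.7333 p [ 0.5028 -0.2837  0.0392] F [ 0.4 -0.4  0.8] w 0.0856
```

```bash
python3 -m jog '[[[0.2,-0.3,0.8],[0.1,0,0.2],-1],[[0.2,-0.3,1.6],[0.1,0,0.2],0],[[0.2,-0.3,1.6],[0.1,0,0.2],0.3],[[0.2,-0.3,1.6],[0.1,0,0.2],0.4],[[0.2,-0.3,1.6],[0.1,0,0.2],0.4]]'; python3 -m jog '[[[0,0,0],[0,0,0],1],[[0,0,0],[0,0,0],1],[[0,0,0],[0,0,0],1],[[0,0,0],[0,0,0],1],[[0,0,0],[0,0,0],1]]'
```

```text
clock: 19.15
position: [0.5025, -0.2898, 0.0249]
ee_rot: [[-0.966, -0.259, 0.002], [-0.259, 0.966, -0.003], [-0.001, -0.003, -1.0]]
force: [0.7, 0.3, 0.5]
gripper_width: 0.0387
grasp_force: 0.0
clock: 19.57
position: [0.5027, -0.29, 0.0251]
ee_rot: [[-0.966, -0.259, 0.002], [-0.259, 0.966, -0.003], [-0.001, -0.003, -1.0]]
force: [-0.3, -0.2, 5.1]
gripper_width: 0.0206
grasp_force: 61.2
```

```bash
python3 -m jog '[[[0,0,-3],[0,0,0],1],[[0,0,-7],[0,0,0],1],[[0,0,-11],[0,0,0],1],[[0,0,-14.5],[0,0,0],1],[[0,0,-14.5],[0,0,0],1]]' >/dev/null; python3 to.py 0.4904 0.1312 0.17 104.95; python3 -m jog '[[[-0.5,2,-0.5],[0,0,0],1],[[-1.2,5,-0.5],[0,0,0],1],[[-2,8.3,-0.5],[0,0,0],1],[[-2.9,12,-0.5],[0,0,0],1],[[-3.7,15.5,-0.5],[0,0,0],1]]' >/dev/null;python3 -m jog '[[[-0.8,3.5,0],[0,0,0],1],[[-1.7,7,0],[0,0,0],1],[[-2.5,10.5,0],[0,0,0],1],[[-3.4,14,0],[0,0,0],1],[[-4,17,0],[0,0,0],1]]' >/dev/null; python3 to.py 0.4904 0.1312 0.17 104.95
```

```text
shift [-9.47 41.32  0.27] turn [-0.8   0.52  0.09] t 19.9833 p [ 0.5061 -0.2923  0.1776] F [ 1.3 -1.3  0.4] w 0.0208
shift [-2.16  8.14  0.22] turn [-0.02 -0.12  0.12] t 20.8167 p [0.4907 0.047  0.1722] F [ 0.1 -0.5 -0.7] w 0.0206
```

```bash
python3 -m jog '[[[-0.6,2.5,0],[0,0,0],1],[[-1.3,5,0],[0,0,0],1],[[-1.9,7.2,0.3],[0,0,0],1],[[-2.1,8.2,0.8],[0,0,0],1],[[-2.1,8.2,0.8],[0,0,0],1]]' >/dev/null;python3 -m jog '[[[0,0,0],[0,0,0],1],[[0,0,0],[0,0,0],1],[[0,0,0],[0,0,0],1]]' >/dev/null; python3 to.py 0.4904 0.1312 0.160 104.95
```

```text
shift [-0.01  0.33  0.53] turn [-0.12 -0.03 -0.01] t 21.4833 p [0.4912 0.128  0.1653] F [ 1.1  0.9 -0.7] w 0.0203
```

```bash
python3 -m jog '[[[0,0.3,0.5],[0,0,0],1],[[0,0.3,0.5],[0,0,0],1],[[0,0.3,0.5],[0,0,0],1],[[0,0.3,0.5],[0,0,0],1],[[0,0.3,0.5],[0,0,0],1]]' >/dev/null;python3 -m jog '[[[0,0,0],[0,0,0],1],[[0,0,0],[0,0,0],1],[[0,0,0],[0,0,0],1],[[0,0,0],[0,0,0],1],[[0,0,0],[0,0,0],1]]' >/dev/null; python3 to.py 0.4904 0.1312 0.160 104.95; python3 - <<'E'
from h import *
cs=r.get_calibration("scene");s=r.read_state();E=np.array(s["ee_rot"]);p=np.array(s["position"])
L=p-E[:,0]*.0796+E[:,2]*.0181;print(L,np.degrees(E[2,:2]));S=r.camera("scene")
q=np.array([proj(cs,L+[.034*np.cos(a),.034*np.sin(a),dz]) for a in np.arange(0,6.28,.05) for dz in(-.007,.007)]);print(q.min(0),q.max(0))
d=cv2.absdiff(S,cv2.imread("pics/s2.png")).max(2);m=(d[178:212,280:320]>60)
print("rows",[(c,np.flatnonzero(m[:,c-280])[[0,-1]]+178) for c in range(292,308,3)],"cols",[(k,np.flatnonzero(m[k-178])[[0,-1]]+280) for k in(191,193,195)])
T=r.camera("top");cv2.imwrite("pics/s6.png",np.hstack([cv2.resize(T[130:240,160:380],(440,220)),cv2.resize(S[150:250,170:340],(340,200))[:, :].repeat(1,0) if 0 else cv2.resize(S[150:250,180:340],(352,220))]))
E
```

```text
shift [ 0.02 -0.1   0.05] turn [-0.1   0.01  0.09] t 22.3167 p [0.4903 0.1322 0.1605] F [ 0.1  0.2 -2.3] w 0.0205
[0.56721428 0.15283406 0.14241004] [-0.00652272 -0.10067888]
[288.62179245 185.08635861] [311.91431405 202.63760542]
rows [(292, array([188, 199])), (295, array([187, 194])), (298, array([186, 202])), (301, array([178, 202])), (304, array([178, 202])), (307, array([178, 201]))] cols [(191, array([289, 311])), (193, array([289, 311])), (195, array([289, 311]))]
```

View pics/s6.png

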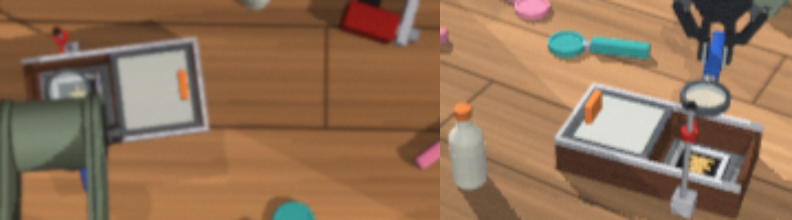

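The picture shows the cover fully open and the loupe level over the framed picture at collar height, with everything else undisturbed. The measured rim matches the prediction, so I'm handing in.

```bash
python3 -c "from cell import r;print(r.sign_off())"
```

```text
the job is handed in; nothing more can be done
None
```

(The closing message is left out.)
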